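Lock the lens carriage on the optical bench with its pin

ROBOT

A 6-joint arm with a two-finger parallel gripper is mounted at the origin on the work surface. World frame = base frame: x ahead of the robot, y to its left, z up, the work surface at z = 0. Lengths are in m, angles in rad, forces in N, time in s.
With the tool pointing down it reaches from about 0.35 to 0.925 m from the base axis. Payload 6.4 kg.
Tool frame: the origin (TCP) lies at the very end of the fingers, on their centre line; the grasp point (between the pads) lies r.hold_point_z behind it (r.hold_point_z is the distance from the TCP to the grasp point, in m); z points along the fingers, y is the line along which they close (so a half turn about z gives the same grasp; the last joint's range is limited). The gripper opens to 85 mm and grips with 20 to 120 N. Pads are 22 mm wide; open, the fingers measure 114 mm over their backs; the gripper's body (76 mm by 85 mm) begins 54 mm behind the grasp point. The pads swing forward as they close: fully open they stand 13 mm farther back than shut.
Start: joints at [-1.423, 0.245, 1.558, -0, 1.339, -0.174], TCP at [0.206, -0.617, 0.231] pointing down, gripper open.
Joint ranges: [-3.13, 3.13], [-1.02, 2.26], [0.13, 2.54], [-0.95, 4.09], [0.21, 2.88], [-2.74, 2.74]. Speed limits (rad/s): [2.57, 2.57, 3.14, 3.14, 3.14, 3.14].

INTERFACE

Orientations are given as a rotation vector (axis times angle).
In Python, from station import r gives the robot as it stands.
- The arm moves only by the tool carry_out, never from a script. Its argument "moves" is text: rows parted by semicolons, each of 5 numbers parted by spaces: the shift along the tool's x, y, z normalised to -1 to 1, where 1 is 0.3 m, then the turn about the tool's z normalised to -1 to 1, where 1 is 360 degrees, then the finger opening in mm, from 0 to 85.4. A call has 1 to 20 rows; each row is the pose to reach, as a shift and turn from the pose commanded when the call began, along the tool's axes at that moment, turning the shorter way round; what a row does not reach only later rows make up. A row lasts 1/10 s, in which the tool goes at most 50 mm and 8.59 degrees, less where a joint would pass 70% of its speed; a pose out of reach is approached as far as the arm can. A call with a number of a shift or a turn outside -1 to 1 is refused whole. A call with a gripper value outside its range is refused whole. The fingers move at their own pace and stop on an object; "grip_force" is the grip in N (left out, the last holds). Time passes only in rows, so rows that repeat a pose let the fingers close. It gives the time, the measured TCP pose, the force, the opening and the grip force at its end, in the units of the state.
- r.observe(): the state, without advancing time (a new reading comes with each control period).
- r.camera(name): name is "scene" or "side" or "wrist"; returns the picture (420x560x3 uint8, red, green, blue); there is no depth.
- r.camera_params(name): a dict with "vfov" (degrees; the focal length in pixels is half the picture's height over the tangent of half this angle, whatever the lens; pixels are square), "cx", "cy" (the principal point, pixels), "R" (3x3) and "t" (3): a world point X has camera coordinates R X + t. Camera axes: x right, y down, z forward; pixel columns grow to the right and rows downward; lengths in m; the calibration is good to about 2 mm. The wrist camera is an equidistant fisheye: a pixel r from the principal point sees the ray r / f radians off the axis. A picture is of the moment at which its call begins: read the wrist's pose just before it. camera_params takes no time and is no camera call; for the wrist camera it gives the pose at the moment of the call.
- r.hand_in(): hands the job in; it is judged then, once.
The state is a dict: "time_s": time; "qpos": joint angles; "joint_vel": joint speeds; "joint_efforts": joint torques, N m; "position": TCP position; "tool_rot": TCP orientation; "ft_force": force on the tool from outside, world axes, zero at the start; "ft_torque": the same for the moment, N m; "width": finger opening in m; "grasp_force": force on a finger pad.
Only numpy, scipy, OpenCV 4.12 (cv2) and the standard library are available. Lean on these libraries where they do the work, as an engineer would, in place of code of your own. Each camera call takes 0.05 s, during which the arm holds its last target. There are 200 camera calls.

TASK

On the optical bench, slide the lens carriage along its rails until its lug is fully home in the steel fork. Then take the slim, long lock pin lying on the table and push it level through the fork and the lug, from the side of the bench facing away from the robot, until the shoulder of its handle is up against the fork, and let go of it. Leave the thick short pin, the eyepiece and the spectrum tube where they are.

Things in the scene. Friction and masses are not known exactly. Their poses are not given: they have to be found in the camera images.
- bench: Fixed optical bench: grey base 100 (x) x 390 (y) x 18 mm, two rails along y. Origin on the table; base covers x -50..50, y -245..145 mm. Its +x side faces away from the robot. At the +y end a steel fork: two upright 8 mm cheeks normal to x, 24 mm apart, outer faces at x = +20 and -20 mm, y 75..145, tops at z 80 mm, with a stop block between them from y 120 on.
- fork_mouth (a point): Centre of the round 17 mm hole in the fork's +x cheek, on its outer face: bench point (20, 100, 55) mm. The other cheek has the same hole in line, along the bench's x. Axes as the bench: the pin goes in along -x. Through both cheeks is 40 mm.
- carriage (a joint): Lens carriage on the rails, m: 0 = home against its stop, holes in line; grows along the bench's -y, away from the fork, to 0.12. About 2 N friction; stays where left. Black block 44 (x) x 130 (y) mm, top at z 68 mm, with an upright round lens (82 mm across, top at z 200 mm) mid-block, a black grip knob near the -y end, and a lug at the +y end.
- knob_top (a point): Centre of the top of the carriage's black grip knob, 28 mm in diameter, 33 mm tall, 113 mm above the table; moves with the carriage. The lens stands 53 mm from it on the +y side, reaching 41 mm either way along x; nothing stands on its x sides.
- lug_hole (a point): Centre of the 17 mm hole, along x, through the carriage's aluminium lug (20 mm thick, 40 mm high), mid-thickness; moves with the carriage. At home it lies at bench point (0, 100, 55) mm.
- lock_pin: Loose steel lock pin, 0.33 kg, lying on the table: square handle 26 x 26 x 55 mm and round shaft 14 mm in diameter, 80 mm long, tapered over its last 12 mm. Origin on the axis at the handle's shoulder where the shaft begins (z 13 mm when lying); handle along its +x, shaft along its -x. Inserted, its x is along the bench's x.
- pin_tip (a point): Tip of the lock pin's shaft, 80 mm from the shoulder along the pin's -x.
- pin_handle (a point): Centre of the lock pin's handle, on its axis, 27.5 mm from the shoulder.
- thick_pin: Bystander: a pin with the same square handle but a thick short shaft, 23 mm in diameter and 45 mm long; it does not fit. Origin on its axis at the shoulder, handle along +x.
- eyepiece: Bystander: black eyepiece standing upright, 48 mm in diameter, 60 mm tall. Origin at the centre of its underside.
- spectrum_tube: Bystander: glass spectrum tube lying on the table, 190 mm long along its x, with square 24 mm metal caps. Origin under its middle.
There are look-alikes about, which are no part of the job. What is shaped like the lock_pin but purple or yellow is not meant.

How it is judged:
By the outcome, as a careful person would: the job done as asked, in the order asked, and still so for the second after the job is handed in, with the robot touching nothing.
It also fails if it takes over 56 s, if anything falls off the work surface, if the arm or the gripper's body presses on something with over 40 N, if the wrist force passes 120 N, or if a joint passes its speed limit or range.

## Working session

There is one attempt and no reset: what is moved stays moved. The work goes in short steps, Python scripts to look and compute and a tool call to move; the robot and the scene stay as the last step left them, time stands still between calls to the robot, and variables do not carry over. Pictures are saved under pics/ and viewed, at most 14 in all, crops included, and the job is handed in when it is done.

Besides the shell and the picture viewer there is one more tool, called after "Request:" as name(argument=value, ...) on one line, values as JSON. carry_out: Moves the arm, as the interface text tells. Scaled input: -1 to 1 covers 0.3 m each way for a shift and 360 degrees each way for a turn. Its arguments: {"type":"object","properties":{"moves":{"type":"string"},"grip_force":{"type":"number"}},"required":["moves"]}

```bash
mkdir -p pics; ls
python3 - <<'E'
from station import r
import cv2,numpy as np
o=r.observe();print({k:np.round(v,4).tolist() for k,v in o.items()},r.hold_point_z)
for n in("scene","side","wrist"):
    p=r.camera_params(n);print(n,p)
    cv2.imwrite(f"pics/{n}0.png",r.camera(n)[:,:,::-1])
a=[cv2.imread(f"pics/{n}0.png") for n in("scene","side")]
E
```

```text
pics
{'time_s': 0.0, 'qpos': [-1.4231, 0.2458, 1.5591, -0.0, 1.3387, -0.1741], 'joint_vel': [-0.002, -0.001, -0.0013, -0.0002, 0.0004, 0.0001], 'joint_efforts': [0.0009, -42.9507, -32.6131, -0.0001, 0.0053, 0.0], 'position': [0.2055, -0.616, 0.2302], 'tool_rot': [-3.099, -0.503, -0.0], 'ft_force': [-0.3374, -0.2284, -0.6721], 'ft_torque': [-0.0491, -0.0057, -0.0247], 'grasp_force': 0.0, 'width': 0.0854} 0.0187
scene {'vfov': 51.407677835420216, 'cx': 281.49241914299256, 'cy': 211.05795073961582, 'R': array([[ 0.79372084,  0.60817199,  0.01157815],
       [ 0.52971921, -0.68172581, -0.50462608],
       [-0.29900632,  0.4066654 , -0.86326037]]), 't': array([-0.45851987, -0.22155095,  1.36583896])}
side {'vfov': 55.00692178192519, 'cx': 273.11024352119955, 'cy': 207.91708115697463, 'R': array([[-0.93936647, -0.34284295,  0.00702434],
       [-0.23044292,  0.61596368, -0.75331587],
       [ 0.25394229, -0.70925838, -0.65762136]]), 't': array([0.51084108, 0.16747217, 0.96989309])}
wrist {'vfov': 65.70646984690485, 'cx': 279.7126323764452, 'cy': 206.19847326604415, 'R': array([[ 0.31631809, -0.94864713, -0.00338929],
       [-0.90493637, -0.30281134,  0.29899073],
       [-0.28466302, -0.09150909, -0.95425   ]]), 't': array([-0.64787394, -0.0407705 ,  0.38004346])}
```

View pics/scene0.png

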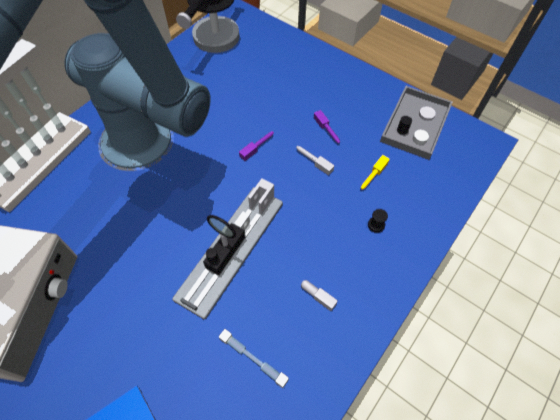

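View pics/side0.png

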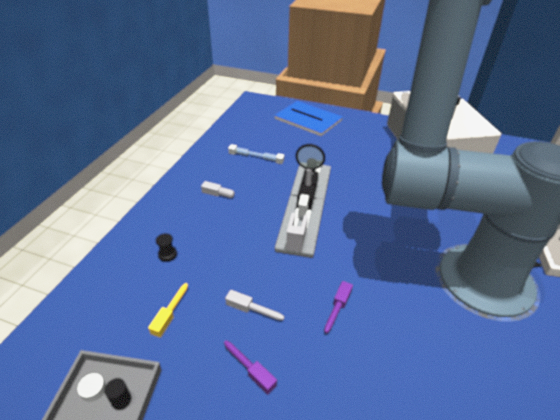

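Scene picture: the bench runs from (190,305) to (265,190), with the fork at its upper end and the knob near (215,265).

Things that could be taken for the lock pin (scene pixels):
- slim steel pin at (315,159), side (253,305)
- thick short steel pin at (320,294), side (217,189)
- purple pins at (257,146) and (326,127)
- yellow pin at (375,172)

I choose the grey slim, long one at (315,159) and will check it in a close crop.

```bash
cat > h.py <<'E'
import numpy as np,cv2
from station import r
def ray(p,uv,fish=False):
    f=210/np.tan(np.radians(p["vfov"]/2)); d=(np.array(uv,float)-[p["cx"],p["cy"]])/f
    if fish:
        a=np.linalg.norm(d); d=np.r_[d*np.sin(a)/max(a,1e-9),np.cos(a)]
    else: d=np.r_[d,1]
    R=np.array(p["R"]); return -R.T@p["t"], R.T@d/np.linalg.norm(d)
def onz(p,uv,z,fish=False):
    o,d=ray(p,uv,fish); return o+d*(z-o[2])/d[2]
def tri(*rays):
    A=sum(np.eye(3)-np.outer(d,d) for o,d in rays); b=sum((np.eye(3)-np.outer(d,d))@o for o,d in rays)
    X=np.linalg.solve(A,b); return X,max(np.linalg.norm(np.cross(X-o,d)) for o,d in rays)
def proj(p,X,fish=False):
    c=np.array(p["R"])@X+p["t"]; f=210/np.tan(np.radians(p["vfov"]/2))
    if fish:
        n=np.linalg.norm(c[:2]); q=c[:2]/n*np.arctan2(n,c[2])
    else: q=c[:2]/c[2]
    return q*f+[p["cx"],p["cy"]]
def pinmask(img):
    h=cv2.cvtColor(img,cv2.COLOR_BGR2HSV); return ((h[...,1]<70)&(h[...,2]>90)).astype(np.uint8)*255
def blob(m,uv):
    n,l,s,c=cv2.connectedComponentsWithStats(m)
    y,x=np.nonzero(m); i=np.argmin((x-uv[0])**2+(y-uv[1])**2); k=l[y[i],x[i]]
    return (l==k).astype(np.uint8),s[k]
E
python3 - <<'E'
from h import *
S,D=r.camera_params("scene"),r.camera_params("side")
I=cv2.imread("pics/scene0.png");J=cv2.imread("pics/side0.png")
for n,p,im,uv in(("scene",S,I,(315,159)),("side",D,J,(253,305))):
    m,s=blob(pinmask(im),uv);y,x=np.nonzero(m)
    P=np.array([onz(p,(a,b),.013)[:2] for a,b in zip(x,y)],np.float32)
    c=P.mean(0);w=np.linalg.svd(P-c,full_matrices=False)[2][0];t=(P-c)@w
    print(n,s,"ends",c+w*t.min(),c+w*t.max(),"dir",np.degrees(np.arctan2(w[1],w[0])),
      [ (round(float(a),3),int(((t>=a)&(t<a+.015)).sum())) for a in np.arange(t.min(),t.max(),.015)])
def crop(im,x,y,w,h,k): return cv2.resize(im[y:y+h,x:x+w],(w*k,h*k),interpolation=cv2.INTER_CUBIC)
C=np.zeros((600,800,3),np.uint8)
C[:600,:480]=crop(I,170,170,120,150,4)
C[:440,480:720]=crop(J,270,135,60,110,4)
C[440:600,480:800]=crop(I,285,135,80,40,4)
cv2.imwrite("pics/c1.png",C)
E
```

```text
scene [297 146  37  29 310] ends [0.41902545 0.2840777 ] [0.5553773  0.27470508] dir -3.9322433 [(-0.084, 18), (-0.069, 20), (-0.054, 21), (-0.039, 23), (-0.024, 20), (-0.009, 47), (0.006, 52), (0.021, 54), (0.036, 50), (0.051, 5)]
side [225 290  59  30 658] ends [0.55801904 0.27197525] [0.41772887 0.2846911 ] dir 174.82088 [(-0.059, 81), (-0.044, 103), (-0.029, 102), (-0.014, 99), (0.001, 57), (0.016, 51), (0.031, 51), (0.046, 49), (0.061, 51), (0.076, 14)]
```

View pics/c1.png

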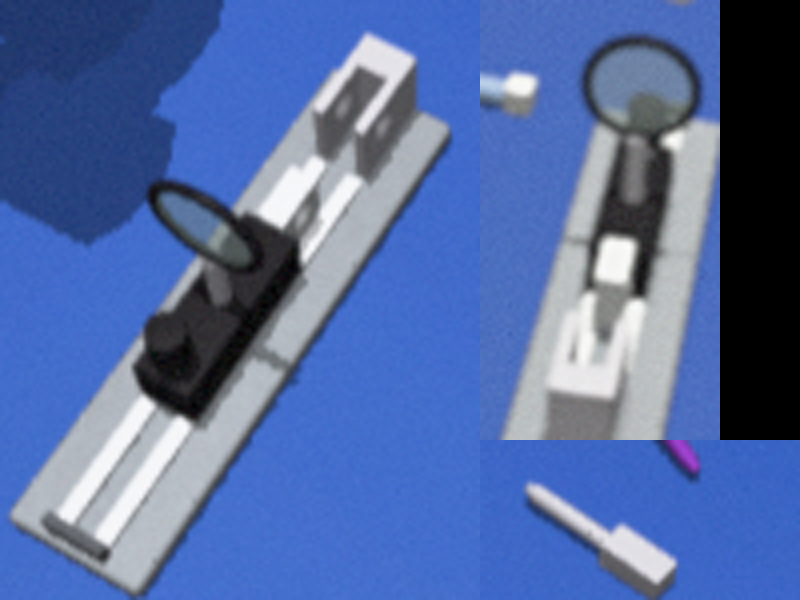

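The crop confirms it: at (600,540) the pin has a square grey handle and a long slim shaft with its tip at (530,488), so it is the one. In the left crop the base corners are at (12,515), (140,590) and (450,130), the knob top is near (165,325), and the fork is at (370,90). Next is a coarse bench pose.

Run:
```python
from h import *
from scipy.spatial.transform import Rotation as Ro
S,D,W=[r.camera_params(n) for n in("scene","side","wrist")]
c=lambda x,y:(170+x/4,170+y/4); d=lambda x,y:(270+(x-480)/4,135+y/4)
A,B,C=[onz(S,c(*q),.018) for q in((12,517),(140,590),(450,133))]
print("L",A,"BR",B,"FR",C,np.linalg.norm(A-B),np.linalg.norm(C-B))
ey=(C-B)/np.linalg.norm(C-B); print("bench y dir",np.degrees(np.arctan2(ey[1],ey[0])))
ex=np.array([ey[1],-ey[0],0]); O=B-.05*ex+.245*ey; O2=C-.05*ex-.145*ey; O3=A+.05*ex+.245*ey
print(O,O2,O3)
# fork top corners at z .08 : scene corners, side end of top
print("fork +y top corners z80",onz(S,c(370,35),.08),onz(S,c(415,60),.08), onz(D,d(550,388),.08),onz(D,d(618,392),.08))
print("exp",[O+ex*s*.02+ey*.145 for s in(-1,1)])
print("knob top scene",onz(S,c(165,325),.113),"tri lug top?",)
o=r.observe();Rt=Ro.from_rotvec(o["tool_rot"]).as_matrix();print(Rt)
cw=-W["R"].T@W["t"];print("cam in tool",Rt.T@(cw-o["position"]))
```

```text
L [ 0.46562789 -0.29950207  0.018     ] BR [ 0.56007874 -0.28496     0.018     ] FR [0.51110201 0.09124135 0.018     ] 0.09556377339880716 0.37937602779523744
bench y dir 97.41747883591995
[ 0.47886811 -0.0484651   0.018     ] [ 0.48023965 -0.05900017  0.018     ] [ 0.48358045 -0.05009737  0.018     ]
fork +y top corners z80 [0.44193551 0.08966586 0.08      ] [0.47907734 0.09241073 0.08      ] [0.47237254 0.0965791  0.08      ] [0.4331048  0.08556917 0.08      ]
exp [array([0.44031625, 0.09273955, 0.018     ]), array([0.47998152, 0.09790347, 0.018     ])]
knob top scene [ 0.49180162 -0.16873433  0.113     ] tri lug top?
[[ 9.48678688e-01  3.16241517e-01 -2.23309288e-04]
 [ 3.16241489e-01 -9.48677554e-01  1.48961944e-03]
 [ 2.59231003e-04 -1.48378988e-03 -9.99998866e-01]]
cam in tool [ 0.07472005 -0.0006145  -0.14234695]
```

Request:
carry_out(moves="0.725 -0.714 -0.233 -0.2197 85;0.725 -0.714 -0.233 -0.2197 85;0.725 -0.714 -0.233 -0.2197 85;0.725 -0.714 -0.233 -0.2197 85;0.725 -0.714 -0.233 -0.2197 85;0.725 -0.714 -0.233 -0.2197 85;0.725 -0.714 -0.233 -0.2197 85;0.725 -0.714 -0.233 -0.2197 85;0.725 -0.714 -0.233 -0.2197 85;0.725 -0.714 -0.233 -0.2197 85;0.725 -0.714 -0.233 -0.2197 85")

```text
time_s: 1.25
position: [0.3441, -0.3444, 0.3009]
tool_rot: [-2.07, -2.362, -0.0]
ft_force: [0.1, 0.1, 0.6]
width: 0.0851
grasp_force: 0.0
```

Request:
carry_out(moves="0.84 0.576 0 0 85;0.84 0.576 0 0 85;0.84 0.576 0 0 85;0.84 0.576 0 0 85;0.84 0.576 0 0 85;0.84 0.576 0 0 85;0.84 0.576 0 0 85;0.84 0.576 0 0 85;0.84 0.576 0 0 85;0.84 0.576 0 0 85;0.84 0.576 0 0 85")

```text
time_s: 2.35
position: [0.4821, -0.0735, 0.3012]
tool_rot: [2.074, 2.36, -0.0]
ft_force: [-0.2, 0.6, -0.9]
width: 0.0849
grasp_force: 0.0
```

Run:
```python
from h import *
import json
o=r.observe();print(o["position"],o["tool_rot"],np.abs(o["joint_vel"]).max(),o["time_s"])
p=r.camera_params("wrist");im=r.camera("wrist")[:,:,::-1]
cv2.imwrite("pics/w1.png",im);json.dump({k:np.array(v).tolist() for k,v in p.items()},open("w1.json","w"))
cv2.imwrite("pics/w1b.png",cv2.resize(im,(800,600),interpolation=cv2.INTER_CUBIC))
```

```text
[ 0.48211448 -0.07346015  0.301201  ] [ 2.07377131e+00  2.35977662e+00 -1.71065206e-04] 0.006299333803025423 2.35
```

View pics/w1b.png

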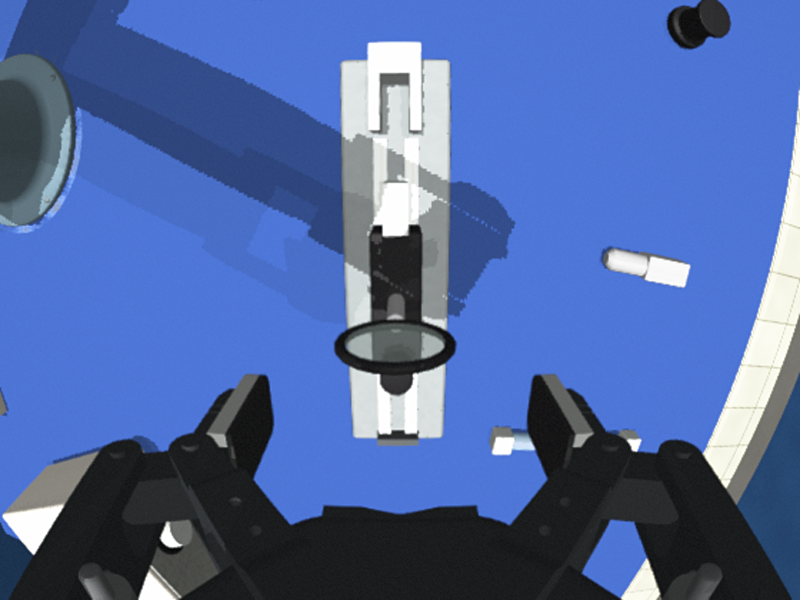

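Wrist picture (800 wide): fork top corners at (368,42), (421,42), (369,131) and (420,130); base corners at (341,61), (450,61), (354,437) and (442,437); lug at (396,210); knob at (397,383) behind the lens. I now refine the pose and take a second wrist view from 100 mm further along -y.

Request:
carry_out(moves="-0.167 0 0 0 85;-0.333 0 0 0 85;-0.333 0 0 0 85;-0.333 0 0 0 85;-0.333 0 0 0 85")

```text
time_s: 2.9
position: [0.4953, -0.1709, 0.3011]
tool_rot: [-2.071, -2.362, -0.0]
ft_force: [-0.6, 0.1, 0.0]
width: 0.0852
grasp_force: 0.0
```

Run:
```python
from h import *
import json
o=r.observe();print(o["position"],np.abs(o["joint_vel"]).max())
p=r.camera_params("wrist");im=r.camera("wrist")[:,:,::-1]
cv2.imwrite("pics/w2.png",im);json.dump({k:np.array(v).tolist() for k,v in p.items()},open("w2.json","w"))
q=json.load(open("w1.json"))
a=cv2.resize(cv2.imread("pics/w1.png")[20:170,230:330],(400,600),interpolation=cv2.INTER_CUBIC)
b=cv2.resize(np.ascontiguousarray(im)[0:300,180:380],(400,600),interpolation=cv2.INTER_CUBIC)
cv2.imwrite("pics/c2.png",np.hstack([a,b]))
W=lambda x,y:(x*.7,y*.7)
for u in((341,61),(450,61),(354,437),(442,437)): print("base",onz(q,W(*u),.018,True))
for u in((368,42),(421,42),(369,131),(420,130)): print("fork",onz(q,W(*u),.08,True))
```

```text
[ 0.49529065 -0.17092185  0.3011025 ] 0.019003992238949132
base [0.40666847 0.08245974 0.018     ]
base [0.50397788 0.09476817 0.018     ]
base [ 0.45858157 -0.29899186  0.018     ]
base [ 0.55484299 -0.28640518  0.018     ]
fork [0.43467098 0.0883099  0.08      ]
fork [0.47504032 0.09337237 0.08      ]
fork [0.44460605 0.01750278 0.08      ]
fork [0.48337026 0.0232168  0.08      ]
```

View pics/c2.png

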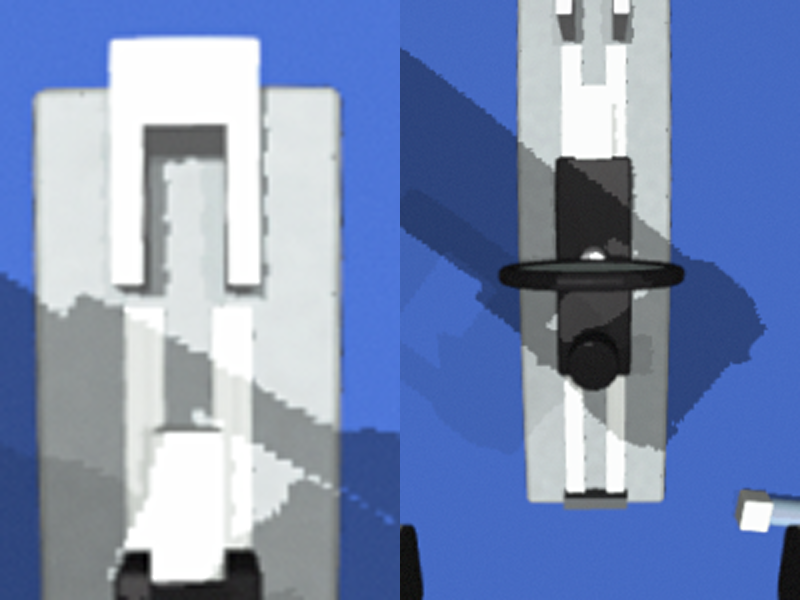

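Left crop: the fork top spans columns 110–260, its +y edge is at row 37 and the cheek ends at row 286. Right crop: the knob top circle is centred at (593,363), and the cheek ends at (556,13) and (630,12).

```bash
cat > b.py <<'E'
from h import *
import json
q,w=[json.load(open(f"w{i}.json")) for i in(1,2)]
for k in("R","t"): q[k]=np.array(q[k]);w[k]=np.array(w[k])
S=r.camera_params("scene")
a=lambda x,y:(230+x/4,20+y/4); b=lambda x,y:(180+(x-400)/2,y/2)
P=lambda p,u,z:onz(p,u,z,True)
if __name__=="__main__":
    for u,v in(((111,286),(557,13)),((261,286),(630,13))):
        print("cheek end",tri(ray(q,a(*u),True),ray(w,b(*v),True)))
    print("knob",tri(ray(w,b(593,363),True),ray(S,(170+165/4,170+325/4))),P(w,b(593,363),.113))
    # bench axes from fork top rectangle & base edges
    F=np.array([P(q,a(*u),.08)[:2] for u in((110,38),(260,38),(112,286),(260,286))]);print(F)
    B=np.array([P(w,b(*u),.018)[:2] for u in((527,500),(664,500))]+[P(q,a(*u),.018)[:2] for u in((34,90),(340,90))]);print(B)
    M=np.vstack([F,B]); L=np.array([[-20,145],[20,145],[-20,75],[20,75],[-50,-245],[50,-245],[-50,145],[50,145]])/1e3
    c,l=M.mean(0),L.mean(0);H=(L-l).T@(M-c);th=np.arctan2(H[0,1]-H[1,0],H[0,0]+H[1,1])
    R=np.array([[np.cos(th),-np.sin(th)],[np.sin(th),np.cos(th)]]);t=c-R@l
    print("bench",t,np.degrees(th));print("resid mm",np.round((M-L@R.T-t)*1e3,1).tolist())
    bw=lambda x,y:R@[x,y]+t
    print("mouth",bw(.02,.1)); k=P(w,b(593,363),.113)[:2];print("knob in bench",R.T@(k-t))
    lg=P(q,a(190,431),.075)[:2];print("lug +y end in bench",R.T@(lg-t), "R.T lens/block +y end", R.T@(P(w,b(593,158),.068)[:2]-t))
    np.savez("bench.npz",R=R,t=t)
E
python3 b.py
```

```text
cheek end (array([0.4445362 , 0.01759849, 0.08250151]), np.float64(0.0003798629154158676))
cheek end (array([0.48464421, 0.02269982, 0.08257021]), np.float64(5.8093281869755016e-05))
knob (array([ 0.49093961, -0.16978332,  0.11366439]), np.float64(0.0014160569543548748)) [ 0.48989785 -0.17090042  0.113     ]
[[0.43457722 0.08818081]
 [0.47538108 0.09330259]
 [0.44424999 0.01768814]
 [0.4845317  0.0228137 ]]
[[ 0.45735064 -0.29913521]
 [ 0.55548354 -0.28609842]
 [ 0.40637292  0.08270904]
 [ 0.50394363  0.09503967]]
bench [ 0.47422094 -0.05292167] 7.632576287582567
resid mm [[-0.6, 0.0], [0.6, -0.1], [-0.2, -1.1], [0.4, -1.3], [0.1, 3.3], [-0.8, 3.0], [1.0, -1.4], [-0.6, -2.4]]
mouth [0.48076175 0.04884875]
knob in bench [-0.00013192 -0.11901569]
lug +y end in bench [0.00084235 0.03281478] R.T lens/block +y end [-0.00022184 -0.00943885]
```

Request:
carry_out(moves="0.002 -0.0175 0.15 0 85;0.002 -0.0175 0.3 0 85;0.002 -0.0175 0.45 0 85;0.002 -0.0175 0.58 0 85;0.002 -0.0175 0.66 0 85;0.002 -0.0175 0.71 0 85;0.002 -0.0175 0.727 0 85;0.002 -0.0175 0.727 0 60;0.002 -0.0175 0.727 0 40;0.002 -0.0175 0.727 0 20;0.002 -0.0175 0.727 0 20;0.002 -0.0175 0.727 0 20;0.002 -0.0175 0.727 0 20", grip_force=40)

```text
time_s: 4.25
position: [0.4917, -0.1717, 0.0844]
tool_rot: [2.069, 2.36, 0.002]
ft_force: [3.8, 2.1, 4.8]
width: 0.0268
grasp_force: 41.5
```

Request:
carry_out(moves="0.05 0 0 0 20;0.1 0 0 0 20;0.15 0 0 0 20;0.2 0 0 0 20;0.24 0 0 0 20;0.26 0 0 0 20;0.267 0 0 0 20;0.267 0 0 0 20")

```text
time_s: 5.05
position: [0.4808, -0.0913, 0.0844]
tool_rot: [2.068, 2.361, 0.002]
ft_force: [3.4, 1.4, 7.5]
width: 0.0267
grasp_force: 42.6
```

Request:
carry_out(moves="0.008 0 0 0 20;0.013 0 0 0 20;0.018 0 0 0 20;0.018 0 0 0 20")

```text
time_s: 5.45
position: [0.4802, -0.0865, 0.0844]
tool_rot: [2.068, 2.361, 0.001]
ft_force: [2.9, 0.0, 7.9]
width: 0.0266
grasp_force: 42.4
```

Request:
carry_out(moves="0.006 0 0 0 20;0.012 0 0 0 20;0.018 0 0 0 20;0.018 0 0 0 20")

```text
time_s: 5.85
position: [0.48, -0.0847, 0.0845]
tool_rot: [2.062, 2.357, -0.006]
ft_force: [4.7, -18.0, 0.0]
width: 0.0266
grasp_force: 41.7
```

Request:
carry_out(moves="0.006 0 0 0 20;0.012 0 0 0 20;0.018 0 0 0 20;0.018 0 0 0 20")

```text
time_s: 6.25
position: [0.48, -0.0843, 0.0846]
tool_rot: [2.055, 2.352, -0.017]
ft_force: [6.0, -38.9, -8.7]
width: 0.0264
grasp_force: 40.7
```

Request:
carry_out(moves="-0.012 0 0 0 20;-0.022 0 0 0 20;-0.022 0 0 0 20;-0.022 0 0 0 40;-0.022 0 0 0 85;-0.022 0 0 0 85;-0.022 0 0 0 85;-0.022 0 0 0 85;-0.022 0 0 0 85;-0.022 0 -0.1 0 85;-0.022 0 -0.25 0 85;-0.022 0 -0.4 0 85;-0.022 0 -0.55 0 85;-0.022 0 -0.7 0 85;-0.022 0 -0.7 0 85;-0.022 0 -0.7 0 85")

```text
time_s: 7.85
position: [0.4789, -0.0825, 0.2942]
tool_rot: [2.069, 2.361, 0.001]
ft_force: [-0.3, 0.5, -0.3]
width: 0.085
grasp_force: 0.0
```

Run:
```python
from h import *
import json
o=r.observe();print(o["position"],o["tool_rot"],np.abs(o["joint_vel"]).max(),o["time_s"],o["qpos"])
p=r.camera_params("wrist");im=np.ascontiguousarray(r.camera("wrist")[:,:,::-1])
cv2.imwrite("pics/w3.png",im);json.dump({k:np.array(v).tolist() for k,v in p.items()},open("w3.json","w"))
J=r.camera("side")[:,:,::-1]; cv2.imwrite("pics/s3.png",J)
a=cv2.resize(im[0:150,200:350],(600,600),interpolation=cv2.INTER_CUBIC)
b=cv2.resize(np.ascontiguousarray(J)[155:255,270:303+17],(200,400),interpolation=cv2.INTER_CUBIC)
cv2.imwrite("pics/c3.png",np.hstack([a,np.vstack([b,np.zeros((200,200,3),np.uint8)])]))
```

```text
[ 0.47891885 -0.08253167  0.29415506] [2.06918627e+00 2.36080254e+00 1.20100891e-03] 0.05810093986209682 7.85 [-4.04476989e-01 -2.01494554e-01  1.89702849e+00  2.81961072e-06
  1.44359901e+00 -5.35943202e-01]
```

View pics/c3.png

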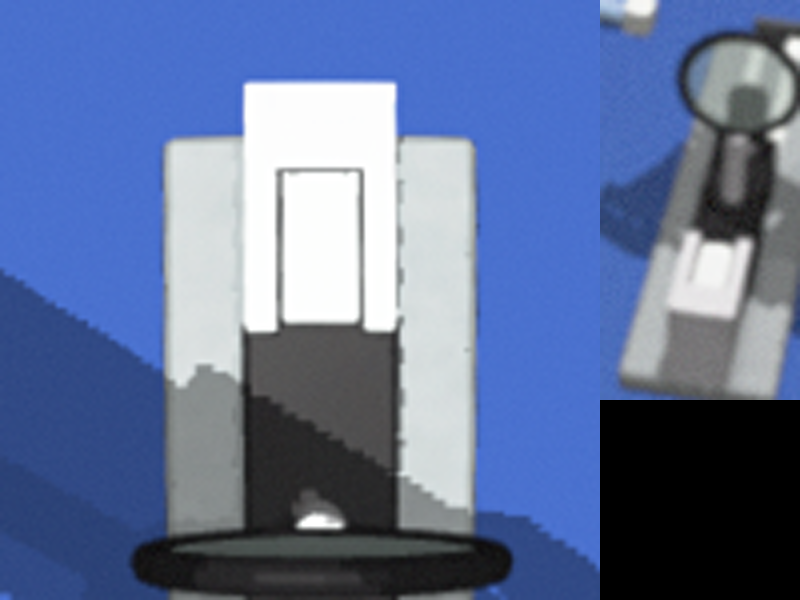

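The carriage lug sits flush in the fork, with its slot filled by the lug at (320,245) of the crop. The fork outline spans columns 244–397 and rows 83–331. Next I go over the lock pin.

Request:
carry_out(moves="0.9 0.321 0 -0.2167 85;0.9 0.321 0 -0.2167 85;0.9 0.321 0 -0.2167 85;0.9 0.321 0 -0.2167 85;0.9 0.321 0 -0.2167 85;0.9 0.321 0 -0.2167 85;0.9 0.321 0 -0.2167 85;0.9 0.321 0 -0.2167 85;0.9 0.321 0 -0.2167 85;0.9 0.321 0 -0.2167 85;0.9 0.321 0 -0.2167 85")

```text
time_s: 9.05
position: [0.538, 0.1978, 0.2914]
tool_rot: [-0.127, -3.136, 0.001]
ft_force: [-0.5, 0.4, -0.6]
width: 0.085
grasp_force: 0.0
```

Request:
carry_out(moves="0.055 0.257 0.313 0 85;0.055 0.257 0.313 0 85;0.055 0.257 0.313 0 85;0.055 0.257 0.313 0 85;0.055 0.257 0.313 0 85;0.055 0.257 0.313 0 85")

```text
time_s: 9.65
position: [0.5298, 0.2755, 0.2016]
tool_rot: [0.125, 3.135, 0.002]
ft_force: [0.1, 0.2, 0.6]
width: 0.0852
grasp_force: 0.0
```

Run:
```python
from h import *
import json
o=r.observe();print(o["position"],o["tool_rot"],np.abs(o["joint_vel"]).max(),o["time_s"])
p=r.camera_params("wrist");im=np.ascontiguousarray(r.camera("wrist")[:,:,::-1])
cv2.imwrite("pics/w4.png",im);json.dump({k:np.array(v).tolist() for k,v in p.items()},open("w4.json","w"))
u=proj(p,np.array([.49,.279,.013]),True);print(u)
cv2.imwrite("pics/w4b.png",cv2.resize(im,(800,600),interpolation=cv2.INTER_CUBIC))
# fork pose from w3
w=json.load(open("w3.json"));b=np.load("bench.npz");R,t=b["R"],b["t"]
L=np.array([[-20,145],[20,145],[-20,75],[20,75]])/1e3
for z in(.08,.0825):
    M=np.array([onz(w,(200+x/4,y/4),z,True)[:2] for x,y in((244,83),(397,83),(244,331),(397,331))])
    print(z,np.round((M-L@R.T-t)*1e3,1).tolist(), (M-(L-[.02,.1])@R.T).mean(0))
```

```text
[0.52975479 0.27546469 0.2016186 ] [1.24543477e-01 3.13535866e+00 1.51785063e-03] 0.0075972525119630775 9.65
[279.53370873 144.55029398]
0.08 [[-0.6, -0.5], [0.6, -0.4], [-0.6, -0.8], [0.4, -0.7]] [0.4807025 0.0482723]
0.0825 [[-0.4, -1.1], [0.5, -1.1], [-0.5, -1.0], [0.3, -0.9]] [0.48075247 0.04783691]
```

View pics/w4b.png

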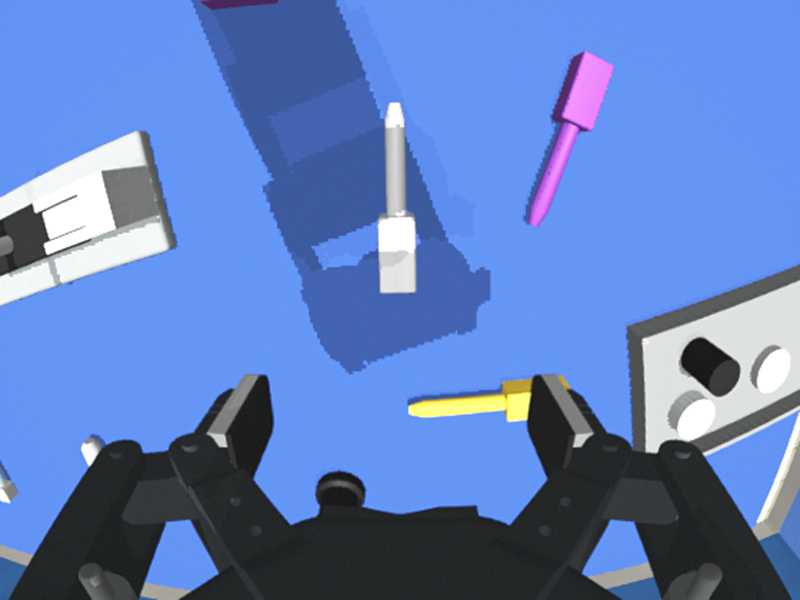

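The wrist picture shows the lock pin with its tip at (394,103), the shoulder at row 214 and the handle end at row 292. The handle centre is at (397,253), and the purple and yellow look-alikes are clear of it. I measure it now.

Run:
```python
from h import *
import json
p=json.load(open("w4.json"));im=cv2.imread("pics/w4.png")
h=cv2.cvtColor(im,cv2.COLOR_BGR2HSV);m=((h[...,1]<90)&(h[...,2]>60)).astype(np.uint8)
m,s=blob(m,(277,110));print(s)
for v in range(s[1],s[1]+s[3],8):
    x=np.nonzero(m[v])[0];print(v,x.min(),x.max(),end=' | ')
def mid(v0,v1,z):
    P=[onz(p,((np.nonzero(m[v])[0].min()+np.nonzero(m[v])[0].max())/2,v),z,True)[:2] for v in range(v0,v1)]
    return np.mean(P,0)
a=mid(80,90,.013);b=mid(135,145,.013);c=mid(160,170,.026);e=mid(190,200,.026)
print("\nshaft",a,b,"handle",c,e)
for u,w in((a,b),(c,e),(a,e)): print(np.degrees(np.arctan2(*(w-u)[::-1])))
for n,u,z in(("tip",(394.5,103),.013),("shoulder",(396.5,214),.026),("end",(398,292.5),.026)): print(n,onz(p,np.array(u)*.7,z,True))
S=r.camera_params("scene")
print(tri(ray(p,np.array((397,253))*.7,True),ray(S,(285+(640-480)/4,135+(553-440)/4))))
```

```text
[ 264   72   27  134 2497]
72 272 279 | 80 270 281 | 88 269 282 | 96 269 283 | 104 270 283 | 112 270 283 | 120 270 283 | 128 270 283 | 136 270 283 | 144 270 283 | 152 265 290 | 160 265 290 | 168 265 290 | 176 265 290 | 184 265 290 | 192 265 290 | 200 266 290 | 
shaft [0.42860088 0.2799561 ] [0.48457435 0.27634279] handle [0.50817834 0.27550653] [0.5389649  0.27326133]
-3.6935461464684654
-4.171077300011026
-3.471356959316391
tip [0.41598309 0.28151482 0.013     ]
shoulder [0.49350712 0.27674259 0.026     ]
end [0.5498761  0.27324707 0.026     ]
(array([0.5248829 , 0.2768306 , 0.02037334]), np.float64(0.0033435819473875026))
```

Request:
carry_out(moves="0.024 -0.004 0.15 -0.0021 60;0.024 -0.004 0.3 -0.0021 60;0.024 -0.004 0.43 -0.0021 60;0.024 -0.004 0.54 -0.0021 60;0.024 -0.004 0.62 -0.0021 60;0.024 -0.004 0.655 -0.0021 60;0.024 -0.004 0.66 -0.0021 60;0.024 -0.004 0.66 -0.0021 45;0.024 -0.004 0.66 -0.0021 30;0.024 -0.004 0.66 -0.0021 20;0.024 -0.004 0.66 -0.0021 20;0.024 -0.004 0.66 -0.0021 20;0.024 -0.004 0.66 -0.0021 20", grip_force=80)

```text
time_s: 11.0
position: [0.5226, 0.2758, 0.0035]
tool_rot: [0.101, 3.136, 0.001]
ft_force: [-0.7, -1.7, 6.8]
width: 0.0245
grasp_force: 80.9
```

Request:
carry_out(moves="0 0 -0.05 0 20;0 0 -0.15 0 20;0 0 -0.3 0 20;0 0 -0.38 -0.0314 20;0 0 -0.38 -0.0314 20;0 0 -0.38 -0.0314 20;0 0 -0.38 -0.0314 20")

```text
time_s: 11.7
position: [0.52, 0.2752, 0.1147]
tool_rot: [0.206, -3.133, 0.0]
ft_force: [-0.3, -0.4, -3.0]
width: 0.0245
grasp_force: 79.7
```

```bash
cat > pin.py <<'E'
# pin in hand, in the tool frame, from the wrist camera
from h import *
from scipy.spatial.transform import Rotation as Ro
import sys
def look(name):
    o=r.observe();p=r.camera_params("wrist");im=np.ascontiguousarray(r.camera("wrist")[:,:,::-1]);cv2.imwrite(f"pics/{name}.png",im)
    Rt=Ro.from_rotvec(o["tool_rot"]).as_matrix();T=o["position"]
    print("TCP",T,"yaw",np.degrees(np.arctan2(Rt[1,0],Rt[0,0])),o["time_s"],o["ft_force"])
    return p,im,Rt,T
E
python3 - <<'E'
from pin import *
p,im,Rt,T=look("w5")
S=r.camera_params("scene")
print("eyepiece",onz(S,(377,228),0),"thick",onz(S,(320,295),.013))
for x in(.02,.0275,.06,.1,.1075): print(x,proj(p,T+Rt@np.array([x,0,-.0095]),True))
cv2.imwrite("pics/c5.png",cv2.resize(im[60:330,140:420],(800,771))[:600])
E
```

```text
TCP [0.51999299 0.27522383 0.11472837] yaw -172.4598970674496 11.7 [-0.31611035 -0.41597456 -3.04018882]
eyepiece [0.76215349 0.19782382 0.        ] thick [ 0.74938978 -0.06404159  0.013     ]
0.02 [278.59606287 242.00923975]
0.0275 [278.57712129 226.30835284]
0.06 [278.51195768 152.08424331]
0.1 [278.48857563  54.93945467]
0.1075 [278.49220467  37.23590462]
```

View pics/c5.png

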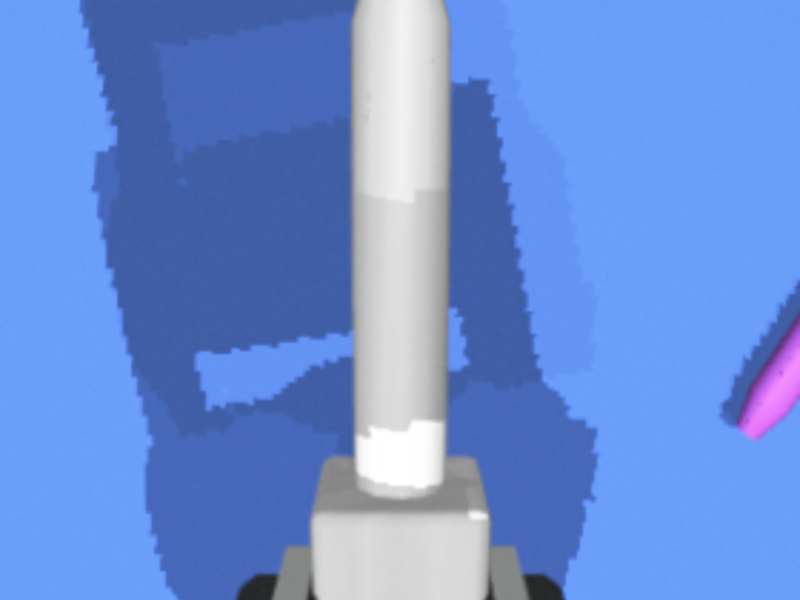

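The pin sits straight in the hand: the shaft is centred on column 400 of the crop and the shoulder face spans rows 458–515. I measure its offset and level from the shaft's edges.

```bash
cat >> pin.py <<'E'
def shaft(p,im,Rt,T):
    h=cv2.cvtColor(im,cv2.COLOR_BGR2HSV);m=(h[...,1]<60).astype(np.uint8)
    m,s=blob(m,(279,130));print("top row",s[1])
    A=Rt.T@(np.array(p["R"]).T)  # cam->tool
    o=Rt.T@(-np.array(p["R"]).T@np.array(p["t"])-T); out=[]
    for v in range(60,200,10):
        x=np.nonzero(m[v])[0];l=Rt.T@ray(p,(x.min()-.5,v),True)[1];q=Rt.T@ray(p,(x.max()+.5,v),True)[1]
        # tangent rays: half angle -> distance; in the plane across the axis
        d=(l/np.linalg.norm(l)+q/np.linalg.norm(q));d/=np.linalg.norm(d)
        # slices across the axis (tool x): cylinder of radius 7 mm seen in tool y-z
        ly,qy=l[1:]/np.linalg.norm(l[1:]),q[1:]/np.linalg.norm(q[1:]);c=(ly+qy)/np.linalg.norm(ly+qy)
        half=np.arccos(np.clip(ly@qy,-1,1))/2;D=.007/np.sin(half)
        yz=o[1:]+c*D;out.append((v,o[0]+d[0]/np.linalg.norm(d[1:])*D,*yz))
    a=np.array(out);k=np.polyfit(a[:,1],a[:,2:],1)
    print(np.round(a[::4]*1e3,1).tolist());print("slope y,z deg",np.degrees(np.arctan(k[0])),"at x=.065 mm",(k[0]*.065+k[1])*1e3)
    tip=ray(p,(279.5,s[1]),True);d=Rt.T@tip[1];lam=((k[0]*.1+k[1])[1]-o[2])/d[2];print("tip x mm",(o+d*lam)[0]*1e3)
E
python3 - <<'E'
from pin import *
import time
p=r.camera_params("wrist");o=r.observe();Rt=Ro.from_rotvec(o["tool_rot"]).as_matrix()
shaft(p,cv2.imread("pics/w5.png"),Rt,o["position"])
E
```

```text
top row 38
[[60000.0, 101.3, 0.4, 13.0], [100000.0, 81.5, 0.6, -9.9], [140000.0, 64.9, 0.4, -8.1], [180000.0, 46.9, 0.4, -3.4]]
slope y,z deg [-0.04414791  8.07471713] at x=.065 mm [ 0.47061976 -7.11798303]
tip x mm 108.7839428124388
```

Request:
carry_out(moves="-0.03 -0.1 0 0 20;-0.07 -0.23 0 0 20;-0.11 -0.36 0 0 20;-0.15 -0.49 0 0 20;-0.19 -0.61 0 0 20;-0.22 -0.7 0 0 20;-0.229 -0.734 0 0 20;-0.229 -0.734 0.08 0 20;-0.229 -0.734 0.16 0 20;-0.229 -0.734 0.22 0 20;-0.229 -0.734 0.231 0 20;-0.229 -0.734 0.231 0 20;-0.229 -0.734 0.231 0 20;-0.229 -0.734 0.231 0 20")

```text
time_s: 13.15
position: [0.6191, 0.0664, 0.0474]
tool_rot: [-0.208, 3.132, -0.0]
ft_force: [0.1, -0.0, -2.6]
width: 0.0244
grasp_force: 79.8
```

Run:
```python
from pin import *
p,im,Rt,T=look("w6")
for n in("scene","side"):
    cv2.imwrite(f"pics/{n}6.png",r.camera(n)[:,:,::-1])
b=np.load("bench.npz");m=np.array([.4807,.0481,.055]);print("TCP rel mouth, bench mm",(b["R"].T@(T-m)[:2])*1e3)
cv2.imwrite("pics/w6b.png",cv2.resize(im,(800,600),interpolation=cv2.INTER_CUBIC))
```

```text
TCP [0.61906392 0.0663794  0.04735367] yaw -172.38982614856997 13.15 [ 0.05328624 -0.01759838 -2.62415604]
TCP rel mouth, bench mm [139.56590891  -0.26003547]
```

View pics/w6b.png

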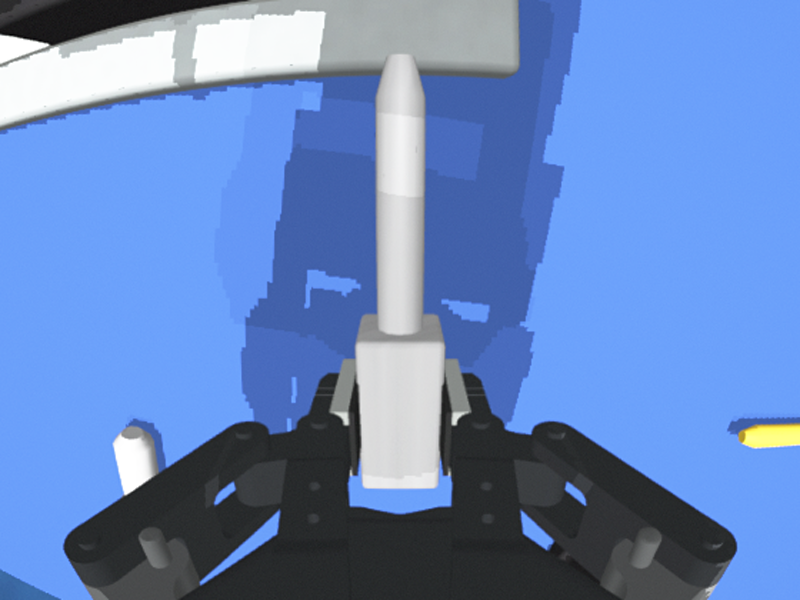

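The picture shows the pin level ahead with its tip at (401,55), about 30 mm from the fork, which is still out of view. I close in to a few mm and look at the tip against the fork.

Request:
carry_out(moves="0.03 0 0.006 0 20;0.06 0 0.006 0 20;0.08 0 0.006 0 20;0.083 0 0.006 0 20;0.083 0 0.006 0 20;0.083 0 0.006 0 20")

```text
time_s: 13.9
position: [0.5937, 0.0629, 0.0443]
tool_rot: [-0.208, 3.134, -0.0]
ft_force: [0.1, 0.4, -3.4]
width: 0.024
grasp_force: 79.8
```

Run:
```python
from pin import *
p,im,Rt,T=look("w7")
b=np.load("bench.npz");m=np.array([.4807,.0481,.055]);print("TCP rel mouth, bench mm",(b["R"].T@(T-m)[:2])*1e3)
I=np.ascontiguousarray(r.camera("scene")[:,:,::-1]);J=np.ascontiguousarray(r.camera("side")[:,:,::-1])
C=np.zeros((600,800,3),np.uint8);C[:,:400]=cv2.resize(im[0:150,230:330],(400,600),interpolation=cv2.INTER_CUBIC)
C[:300,400:]=cv2.resize(I[180:255,230:330],(400,300),interpolation=cv2.INTER_CUBIC)
C[300:,400:]=cv2.resize(J[190:265,225:325],(400,300),interpolation=cv2.INTER_CUBIC)
cv2.imwrite("pics/c7.png",C)
for n,q,X in(("w",p,None),("scene",r.camera_params("scene"),0),("side",r.camera_params("side"),0)):
    print(n,proj(q,m,X is None),proj(q,T+Rt@np.array([.1075,.0005,-.0095]),X is None))
```

```text
TCP [0.5937258  0.06292471 0.04432268] yaw -172.4025053055324 13.9 [ 0.12383807  0.38923396 -3.42497988]
TCP rel mouth, bench mm [113.9934302   -0.31871819]
w [279.22174152  21.53409769] [279.84923806  37.29202982]
scene [264.28960661 201.0258475 ] [266.380471   202.21512311]
side [290.15846848 225.64060534] [287.60917441 225.66990436]
```

View pics/c7.png

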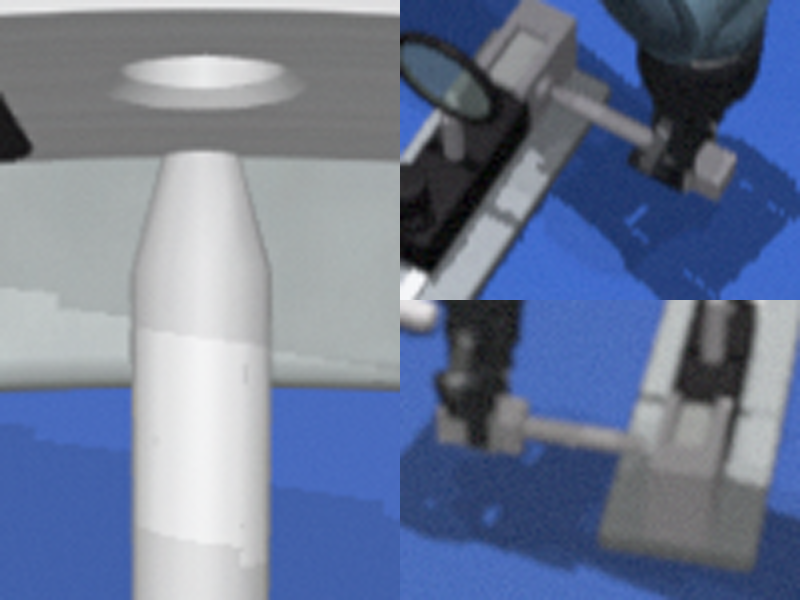

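The wrist crop shows the chamfered hole centred at about (205,82) and the tip at (201,152), so the pin is about 0.5 mm left of centre. I correct y by +0.4 mm and z by +1 mm, then insert in steps and watch the force.

Request:
carry_out(moves="0 0.0013 -0.0035 0 20;0.02 0.0013 -0.0035 0 20;0.04 0.0013 -0.0035 0 20;0.06 0.0013 -0.0035 0 20;0.075 0.0013 -0.0035 0 20;0.075 0.0013 -0.0035 0 20")

```text
time_s: 14.65
position: [0.5702, 0.0603, 0.045]
tool_rot: [0.208, -3.134, -0.0]
ft_force: [0.3, -0.1, -3.5]
width: 0.0244
grasp_force: 79.8
```

No contact force; the tip is in.

Request:
carry_out(moves="0.025 0 0 0 20;0.05 0 0 0 20;0.075 0 0 0 20;0.1 0 0 0 20;0.125 0 0 0 20;0.15 0 0 0 20;0.15 0 0 0 20")

```text
time_s: 15.35
position: [0.5252, 0.0544, 0.0449]
tool_rot: [0.208, -3.134, -0.0]
ft_force: [0.4, -0.0, -2.5]
width: 0.0246
grasp_force: 79.8
```

Request:
carry_out(moves="0.012 0 0 0 20;0.024 0 0 0 20;0.036 0 0 0 20;0.046 0 0 0 20;0.046 0 0 0 20")

```text
time_s: 15.85
position: [0.5123, 0.0526, 0.045]
tool_rot: [0.208, -3.134, -0.0]
ft_force: [-0.8, 0.2, -3.6]
width: 0.0247
grasp_force: 79.8
```

Request:
carry_out(moves="0.005 0 0 0 20;0.01 0 0 0 20;0.015 0 0 0 20;0.018 0 0 0 20;0.018 0 0 0 20")

```text
time_s: 16.35
position: [0.5073, 0.0519, 0.0451]
tool_rot: [0.208, -3.135, -0.0]
ft_force: [1.3, -0.5, -2.9]
width: 0.0243
grasp_force: 79.8
```

Request:
carry_out(moves="0.004 0 0 0 20;0.008 0 0 0 20;0.008 0 0 0 20")

```text
time_s: 16.65
position: [0.5067, 0.0516, 0.0458]
tool_rot: [-0.207, 3.13, -0.0]
ft_force: [4.9, 2.0, -6.1]
width: 0.0245
grasp_force: 79.5
```

Request:
carry_out(moves="0.005 0 0 0 20;0.01 0 0 0 20;0.01 0 0 0 20")

```text
time_s: 16.95
position: [0.5069, 0.0513, 0.0469]
tool_rot: [-0.206, 3.122, -0.0]
ft_force: [14.2, 3.9, -10.0]
width: 0.0243
grasp_force: 79.1
```

Request:
carry_out(moves="-0.006 0 0 0 20;-0.012 0 0 0 20;-0.012 0 0 0 20;-0.012 0 0 0 35;-0.012 0 0 0 50;-0.012 0 0 0 55;-0.012 0 0 0 55;-0.012 0 0 0 55;-0.012 0 0 0 55")

```text
time_s: 17.85
position: [0.5055, 0.0516, 0.0451]
tool_rot: [0.208, -3.134, -0.0]
ft_force: [0.4, 0.0, -0.4]
width: 0.0552
grasp_force: 0.0
```

Run:
```python
from pin import *
p,im,Rt,T=look("w8")
I=np.ascontiguousarray(r.camera("scene")[:,:,::-1]);J=np.ascontiguousarray(r.camera("side")[:,:,::-1])
C=np.zeros((600,800,3),np.uint8);C[:,:400]=cv2.resize(im[100:340,200:360],(400,600),interpolation=cv2.INTER_CUBIC)
C[:300,400:]=cv2.resize(I[180:255,230:330],(400,300),interpolation=cv2.INTER_CUBIC)
C[300:,400:]=cv2.resize(J[190:265,225:325],(400,300),interpolation=cv2.INTER_CUBIC)
cv2.imwrite("pics/c8.png",C)
```

```text
TCP [0.50553871 0.05162768 0.04511102] yaw -172.39613394222044 17.85 [ 0.42799616  0.0178827  -0.41347267]
```

View pics/c8.png

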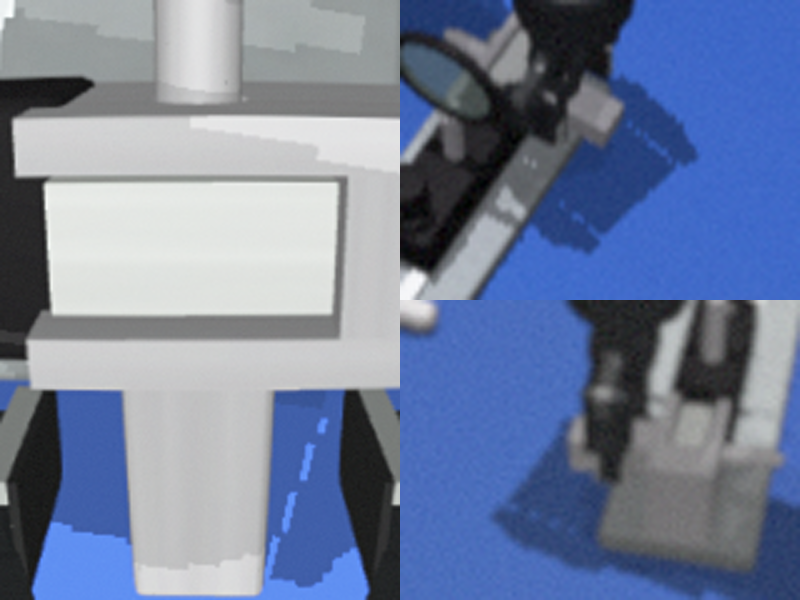

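The picture shows the shaft coming out of the far cheek at (200,95), the lug in the slot, and the handle running straight from the near cheek at (200,390), with the fingers clear of it. I retreat upward and check the shoulder's seating.

Request:
carry_out(moves="0 0 -0.05 0 55;0 0 -0.15 0 55;0 0 -0.3 0 55;0 0 -0.45 0 55;-0.1 0 -0.6 0 55;-0.2 0 -0.6 0 55;-0.3 0 -0.6 0 55;-0.4 0 -0.6 0 55;-0.4 0 -0.6 0 55;-0.4 0 -0.6 0 55")

```text
time_s: 19.0
position: [0.6244, 0.0675, 0.2245]
tool_rot: [0.208, -3.133, -0.0]
ft_force: [-1.0, -0.4, 0.1]
width: 0.0551
grasp_force: 0.0
```

Run:
```python
from pin import *
p,im,Rt,T=look("w9")
I=np.ascontiguousarray(r.camera("scene")[:,:,::-1]);J=np.ascontiguousarray(r.camera("side")[:,:,::-1])
m=np.array([.4807,.0481,.055]);u=proj(p,m,True).astype(int);print(u)
x0,y0=max(u[0]-60,0),max(u[1]-80,0);im2=im[y0:y0+180,x0:x0+120];print(x0,y0)
C=np.zeros((600,800,3),np.uint8);C[:,:400]=cv2.resize(im2,(400,600),interpolation=cv2.INTER_CUBIC)
C[:300,400:]=cv2.resize(I[180:255,230:330],(400,300),interpolation=cv2.INTER_CUBIC)
C[300:,400:]=cv2.resize(J[190:265,225:325],(400,300),interpolation=cv2.INTER_CUBIC)
cv2.imwrite("pics/c9.png",C)
```

```text
TCP [0.62435457 0.06754732 0.22448144] yaw -172.38806156515594 19.0 [-0.99968385 -0.38407635  0.12101925]
[278  39]
218 0
```

View pics/c9.png

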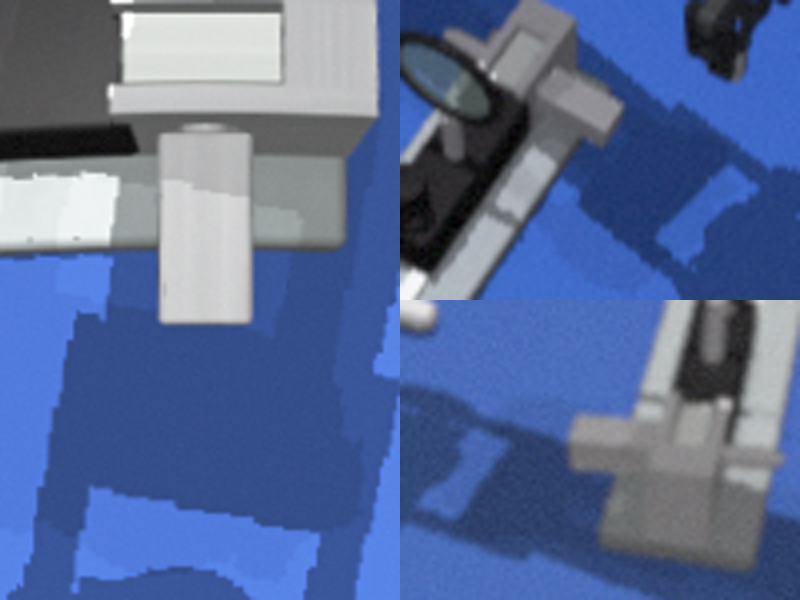

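The pin is through and the robot is clear. The handle spans crop rows 133–323, and a bit of the hole's chamfer shows at (205,127). I check for a shoulder gap numerically.

Run:
```python
from h import *
b=np.load("bench.npz");p=r.camera_params("wrist");m=np.array([.4807,.0481])
f=lambda u,v,z:(b["R"].T@(onz(p,(218+u/3.333,v/3.333),z,True)[:2]-m)*1e3).round(1)
for z in(.068,.066,.064): print(z,"shoulder top",f(205,134,z),"end top",f(205,319,z),"end",f(205,324,z))
print("cheek outer top edge z80",f(150,115,.08),f(300,115,.08))
```

```text
0.068 shoulder top [3.  0.9] end top [55.   0.8] end [56.4  0.8]
0.066 shoulder top [2.6 0.9] end top [55.   0.8] end [56.4  0.8]
0.064 shoulder top [2.2 0.9] end top [54.9  0.8] end [56.3  0.8]
cheek outer top edge z80 [  0.1 -13.4] [-0.1 25.6]
```

There may be about 1 mm of gap at the shoulder, since the handle's rounded edge blurs the reading. A light push on the handle's end with shut fingers will settle it.

Request:
carry_out(moves="0.1 0 0.1 0 0;0.193 0 0.2 0 0;0.193 0 0.35 0 0;0.193 0 0.48 0 0;0.193 0 0.56 0 0;0.193 0 0.575 0 0;0.193 0 0.575 0 0;0.21 0 0.575 0 0;0.225 0 0.575 0 0;0.24 0 0.575 0 0;0.24 0 0.575 0 0", grip_force=40)

```text
time_s: 20.25
position: [0.5529, 0.058, 0.0533]
tool_rot: [-0.208, 3.134, -0.0]
ft_force: [-0.4, -0.6, -0.4]
width: -0.0001
grasp_force: 0.0
```

Request:
carry_out(moves="0.007 0 0 0 0;0.014 0 0 0 0;0.02 0 0 0 0;0.02 0 0 0 0")

```text
time_s: 20.65
position: [0.5492, 0.0571, 0.0538]
tool_rot: [-0.207, 3.13, -0.001]
ft_force: [5.0, 0.3, 0.6]
width: -0.0001
grasp_force: 2.6
```

Request:
carry_out(moves="0.006 0 0 0 0;0.012 0 0 0 0;0.012 0 0 0 0")

```text
time_s: 20.95
position: [0.5485, 0.0566, 0.0555]
tool_rot: [-0.206, 3.123, -0.001]
ft_force: [9.6, 2.0, 2.7]
width: 0.0001
grasp_force: 5.3
```

Request:
carry_out(moves="-0.02 0 0 0 0;-0.08 0 0 0 0;-0.15 0 0 0 0;-0.19 0 -0.15 0 0;-0.23 0 -0.3 0 0;-0.25 0 -0.45 0 0;-0.264 0 -0.57 0 0;-0.264 0 -0.57 0 0;-0.264 0 -0.57 0 0")

```text
time_s: 21.85
position: [0.6219, 0.0672, 0.2236]
tool_rot: [0.208, -3.134, 0.0]
ft_force: [0.3, 0.1, -0.7]
width: -0.0002
grasp_force: 0.0
```

Run:
```python
from pin import *
p,im,Rt,T=look("w10");b=np.load("bench.npz");m=np.array([.4807,.0481])
g=cv2.cvtColor(im,cv2.COLOR_BGR2GRAY).astype(int)
old=cv2.cvtColor(cv2.imread("pics/w9.png"),cv2.COLOR_BGR2GRAY).astype(int)
print("now",g[30:104,275:283].mean(1).round().astype(int).tolist());print("old",old[30:104,275:283].mean(1).round().astype(int).tolist())
f=lambda v,z:(b["R"].T@(onz(p,(279.5,v),z,True)[:2]-m)*1e3).round(1)
for v in range(36,44): print(v,f(v,.066),end=' ')
for v in range(93,100): print(v,f(v,.066),end=' ')
```

```text
TCP [0.62190974 0.06717611 0.22357892] yaw -172.39368820495378 21.85 [ 0.3250736   0.09713877 -0.70749503]
now [202, 200, 199, 198, 196, 173, 110, 93, 101, 159, 178, 170, 173, 185, 186, 185, 185, 186, 185, 185, 184, 185, 185, 184, 186, 200, 211, 208, 211, 211, 211, 210, 210, 210, 210, 210, 210, 210, 210, 210, 210, 210, 210, 209, 209, 209, 209, 208, 209, 209, 209, 208, 208, 208, 208, 208, 208, 208, 208, 207, 208, 207, 207, 207, 207, 206, 207, 207, 184, 139, 82, 76, 77, 77]
old [197, 197, 194, 157, 100, 91, 99, 160, 176, 157, 173, 183, 185, 185, 184, 185, 184, 183, 184, 183, 184, 184, 183, 183, 183, 184, 185, 200, 210, 210, 209, 209, 209, 209, 209, 209, 209, 209, 209, 209, 208, 208, 208, 208, 208, 208, 207, 207, 207, 206, 207, 207, 206, 206, 206, 206, 206, 207, 206, 206, 206, 206, 206, 205, 206, 202, 170, 95, 75, 76, 76, 77, 76, 77]
36 [-3.   0.7] 37 [-2.1  0.7] 38 [-1.1  0.7] 39 [-0.1  0.7] 40 [0.8 0.7] 41 [1.8 0.7] 42 [2.8 0.7] 43 [3.7 0.7] 93 [50.6  0.7] 94 [51.6  0.7] 95 [52.5  0.7] 96 [53.4  0.7] 97 [54.3  0.7] 98 [55.3  0.7] 99 [56.2  0.7]
```

```bash
python3 -c "
from station import r
print(r.hand_in())"
```

```text
the job is handed in; nothing more can be done
None
```

The carriage is home in the fork, and the slim lock pin is pushed through the fork and lug from the far side with its shoulder against the fork; the pin is released, the robot is clear, and the job was handed in at about 22 s with no verdict returned.

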